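Close up a row of sockets on the workshop socket rail

ROBOT

A 6-joint arm with a two-finger parallel gripper is mounted at the origin on the work surface. World frame = base frame: x ahead of the robot, y to its left, z up, the work surface at z = 0. Lengths are in m, angles in rad, forces in N, time in s.
With the tool pointing down it reaches from about 0.35 to 1 m from the base axis. Payload 7.1 kg.
Tool frame: the origin (TCP) lies between the finger pads; the fingertips stand 22 mm ahead of it and the grasp point (between the pads) lies 3 mm ahead of it; z points along the fingers, y is the line along which they close (so a half turn about z gives the same grasp; the last joint's range is limited). The gripper opens to 85 mm and grips with 20 to 120 N. Pads are 22 mm wide; open, the fingers measure 114 mm over their backs; the gripper's body (76 mm by 85 mm) begins 54 mm behind the grasp point. The pads swing forward as they close: fully open they stand 13 mm farther back than shut.
Start: joints at [-1.164, 0.423, 1.63, -0, 1.089, -0.019], TCP at [0.258, -0.569, 0.253] pointing down, gripper open.
Joint ranges: [-3, 3], [-0.9, 2.11], [0.09, 2.58], [-1.31, 4.45], [0.11, 2.69], [-2.54, 2.54]. Speed limits (rad/s): [2.39, 2.39, 3.01, 3.14, 3.14, 3.14].

INTERFACE

Orientations are given as a rotation vector (axis times angle).
In Python, from rig import manip gives the robot as it stands. The module is installed in compiled form; this text tells all that it offers. Calls block until the motion is done:
- manip.move_to(position, orientation): joint-space move of the TCP to a pose.
- manip.servo_line(position, orientation=None, rate=0.15): straight line of the TCP; orientation=None keeps the orientation; rate is the mean speed in m/s.
- manip.set_joints(angles): joint-space move.
- manip.command_gripper(opening, f_grip=None): finger opening in m; f_grip is the grip in N (None keeps the last); returns when the fingers have stopped.
- manip.hold(seconds).
- manip.solve_ik(position, orientation): joint angles nearest the present ones, or None.
- manip.camera(name): name is "side" or "top" or "wrist"; returns a dict with "image" (480x640x3 uint8, red, green, blue), "fx", "fy", "cx", "cy" (pixels), "cam_to_world" (4x4, takes a point from camera to world coordinates); the wrist camera has in their place "mount" (4x4, takes a point from camera to tool coordinates, whose origin is the TCP and whose axes are the flange's). Camera axes: x right, y down, z forward; pixel columns grow to the right and rows downward; lengths in m; the calibration is good to about 2 mm. A picture is of the moment at which its call begins: read the wrist's pose just before it. There is no depth.
A pose or a line that the arm cannot do raises manip.IKError and nothing moves.
- manip.sign_off(): hands the job in; it is judged then, once.
Readings, each from a call of its own:
- manip.get_time(): time.
- manip.get_joint_positions(): joint angles.
- manip.get_joint_vel(): joint speeds.
- manip.get_tau(): joint torques, N m.
- manip.get_position(): TCP position.
- manip.get_ee_rot(): TCP orientation.
- manip.get_contact_force(): force on the tool from outside, world axes, zero at the start.
- manip.get_torque(): the same for the moment, N m.
- manip.get_width(): finger opening in m.
- manip.get_grip_force(): force on a finger pad.
Only numpy, scipy, OpenCV 4.12 (cv2) and the standard library are available. Lean on these libraries where they do the work, as an engineer would, in place of code of your own. Each camera call takes 0.05 s, during which the arm holds its last target. There are 200 camera calls.

TASK

The five chrome sockets have slid back along their rail: put your fingertip behind the last one and push the whole row along the rail as one train, without flicking it, until the first socket is right up against the rack's upright end plate and all five touch, so that the open end of the rail is free for the spare socket. Only push: do not pinch or lift any socket. Leave the black sockets and everything else on the bench where they are.

Things in the scene. Friction and masses are not known exactly. Their poses are not given: they have to be found in the camera images.
- rack: socket rack, screwed to the bench: red steel tray 130 mm wide (its x), 305 mm long (its y), with two slotted aluminium rails along its y at x = +30 and -30 mm, 28 mm wide, tops 15 mm above the bench, open at y = -155 mm. An upright end plate stands at the +y end only, inner face at y = +140 mm. Origin on the bench, midway between the rails
- rack_stop (a point): middle of the inner face of the red upright end plate (the end stop; 130 mm wide, 50 mm tall), 37 mm above the bench. Sockets on the rails sit on clips whose feet are captive in the rail's slot: they slide along the rail (about 1 mm side play, light friction) but do not come up off it
- chrome1_mid (a point): centre (half-way up) of the chrome socket nearest the end plate: upright bright steel cylinder 22 mm in diameter, 38 mm tall, from 18 to 56 mm above the bench; the five chrome sockets stand touching one another in one row on one of the two rails (which one varies); about 50 g
- chrome2_mid (a point): centre (half-way up) of the chrome socket second from the end plate: upright bright steel cylinder 22 mm in diameter, 38 mm tall, from 18 to 56 mm above the bench; the five chrome sockets stand touching one another in one row on one of the two rails (which one varies); about 60 g
- chrome3_mid (a point): centre (half-way up) of the chrome socket third (the middle one): upright bright steel cylinder 24 mm in diameter, 38 mm tall, from 18 to 56 mm above the bench; the five chrome sockets stand touching one another in one row on one of the two rails (which one varies); about 70 g
- chrome4_mid (a point): centre (half-way up) of the chrome socket fourth: upright bright steel cylinder 26 mm in diameter, 38 mm tall, from 18 to 56 mm above the bench; the five chrome sockets stand touching one another in one row on one of the two rails (which one varies); about 80 g
- chrome5_mid (a point): centre (half-way up) of the chrome socket last of the row, nearest the open end of the rail: upright bright steel cylinder 28 mm in diameter, 38 mm tall, from 18 to 56 mm above the bench; the five chrome sockets stand touching one another in one row on one of the two rails (which one varies); about 90 g
- black1_mid (a point): centre (half-way up) of a black socket on the other rail of the rack: upright black cylinder 28 mm in diameter, 38 mm tall, from 18 to 56 mm above the bench; to be left where it is
- black2_mid (a point): centre (half-way up) of a black socket on the other rail of the rack: upright black cylinder 30 mm in diameter, 38 mm tall, from 18 to 56 mm above the bench; to be left where it is
- black3_mid (a point): centre (half-way up) of a black socket on the other rail of the rack: upright black cylinder 30 mm in diameter, 38 mm tall, from 18 to 56 mm above the bench; to be left where it is
- ratchet: bystander: ratchet handle 200 mm long lying along its x, up to 32 mm high; origin under its middle
- spare: bystander: a loose chrome socket, 26 mm in diameter, 38 mm tall, standing on the bench beside the rack (not on a rail); origin at the centre of its underside
- driver: bystander: screwdriver with red handle, 200 mm long, lying along its x, handle to -x; origin under it
- wrench: bystander: steel open-ended wrench, 180 mm long, lying along its x; origin under it
- tape: bystander: roll of beige tape lying flat, 110 mm across, 36 mm high; origin at the centre of its underside
- oil: bystander: yellow oil bottle with red cap, 48 mm in diameter, 130 mm tall; origin at the centre of its underside
There are look-alikes about, which are no part of the job. Leave any blue look-alike of the part that bears chrome3_mid alone.

How it is judged:
On the way:
1. fingers push on the last chrome socket and the whole touching row has moved 15 mm along the rail (contact force between the fingers and chrome5 above 0.1 N and distance of each of chrome1_mid, chrome2_mid, chrome3_mid, chrome4_mid, chrome5_mid from where it was at the start of the episode above 0.015 m and distance between chrome1_mid and chrome2_mid below 0.024 m and distance between chrome2_mid and chrome3_mid below 0.025 m and distance between chrome3_mid and chrome4_mid below 0.027 m and distance between chrome4_mid and chrome5_mid below 0.029 m).
At the end, for the whole second after the job is handed in: The first chrome socket stands within 3 mm of the end plate, each chrome socket within 2 mm of the next, all upright (0.12 rad), seated on the rail and at rest; black sockets within 6 mm and the other things within 15 mm of where they started (y of chrome1_mid in the frame of rack above 0.126 m and distance between chrome1_mid and chrome2_mid below 0.024 m and distance between chrome2_mid and chrome3_mid below 0.025 m and distance between chrome3_mid and chrome4_mid below 0.027 m and distance between chrome4_mid and chrome5_mid below 0.029 m and angle between each of chrome1, chrome2, chrome3, chrome4, chrome5's own z axis and vertical below 0.12 rad and height (world z) of chrome1_mid between 0.033 and 0.041 m and height (world z) of chrome2_mid between 0.033 and 0.041 m and height (world z) of chrome3_mid between 0.033 and 0.041 m and height (world z) of chrome4_mid between 0.033 and 0.041 m and height (world z) of chrome5_mid between 0.033 and 0.041 m and linear speed of each of chrome1, chrome2, chrome3, chrome4, chrome5 below 0.01 m/s and distance of each of black1_mid, black2_mid, black3_mid from where it was at the start of the episode below 0.006 m and distance of each of driver, oil, ratchet, spare, tape, wrench from where it was at the start of the episode below 0.015 m); the robot touches nothing.
It fails at once if a socket of the rack is lifted (8 mm) or tipped (height (world z) of any of chrome1_mid, chrome2_mid, chrome3_mid, chrome4_mid, chrome5_mid, black1_mid, black2_mid, black3_mid above 0.045 m or angle between any of chrome1, chrome2, chrome3, chrome4, chrome5, black1, black2, black3's own z axis and vertical above 0.3 rad).
It fails at once if a chrome socket is taken between the fingers (grasp point within 9 mm of its axis, lower than 16 mm above its top, fingers touching it) ((horizontal distance between the grasp point and chrome1_mid below 0.009 m and height (world z) of the grasp point below 0.072 m and contact force between the fingers and chrome1 above 0.5 N) or (horizontal distance between the grasp point and chrome2_mid below 0.009 m and height (world z) of the grasp point below 0.072 m and contact force between the fingers and chrome2 above 0.5 N) or (horizontal distance between the grasp point and chrome3_mid below 0.009 m and height (world z) of the grasp point below 0.072 m and contact force between the fingers and chrome3 above 0.5 N) or (horizontal distance between the grasp point and chrome4_mid below 0.009 m and height (world z) of the grasp point below 0.072 m and contact force between the fingers and chrome4 above 0.5 N) or (horizontal distance between the grasp point and chrome5_mid below 0.009 m and height (world z) of the grasp point below 0.072 m and contact force between the fingers and chrome5 above 0.5 N)).
It fails at once if the row is pulled apart: two neighbours more than 10 mm apart (distance between chrome1_mid and chrome2_mid above 0.032 m or distance between chrome2_mid and chrome3_mid above 0.033 m or distance between chrome3_mid and chrome4_mid above 0.035 m or distance between chrome4_mid and chrome5_mid above 0.037 m).
It fails at once if the row is flicked (faster than 0.5 m/s) (linear speed of any of chrome1, chrome2, chrome3, chrome4, chrome5 above 0.5 m/s).
It fails at once if a black socket is shifted (6 mm) or a bystander disturbed (15 mm) (distance of any of black1_mid, black2_mid, black3_mid from where it was at the start of the episode above 0.006 m or distance of any of driver, oil, ratchet, spare, tape, wrench from where it was at the start of the episode above 0.015 m).
It also fails if it takes over 35 s, if anything falls off the work surface, if the arm or the gripper's body presses on something with over 40 N, if the wrist force passes 120 N, or if a joint passes its speed limit or range.

## Working session

There is one attempt and no reset: what is moved stays moved. The work goes in short steps, each a Python script; the robot and the scene stay as the last script left them, time stands still between calls to the robot, and variables do not carry over. Pictures are saved under pics/ and viewed, at most 10 in all, crops included, and the job is handed in when it is done.

```bash
mkdir -p pics; python3 - <<'E'
from rig import manip
import cv2,numpy as np
for n in("top","side"):
    c=manip.camera(n); cv2.imwrite(f"pics/{n}0.png",c["image"][:,:,::-1]); np.savez(n+"0.npz",**c)
    print(n,c["fx"],c["cx"],c["cy"],np.round(c["cam_to_world"],3).tolist())
print(manip.get_ee_rot(),manip.get_time())
E
```

```text
top 483.8385254999328 316.89743924671507 244.1034040666991 [[-0.02, -0.997, 0.076, 0.449], [-1.0, 0.019, -0.003, -0.001], [0.001, -0.077, -0.997, 1.301], [0.0, 0.0, 0.0, 1.0]]
side 527.6550091936941 323.94427150253443 243.3232345527634 [[0.949, -0.208, 0.238, 0.265], [-0.316, -0.583, 0.748, -0.817], [-0.016, -0.785, -0.619, 0.761], [0.0, 0.0, 0.0, 1.0]]
[-3.06928234e+00 -6.63485707e-01  4.59133647e-04] 0.1
```

View pics/top0.png

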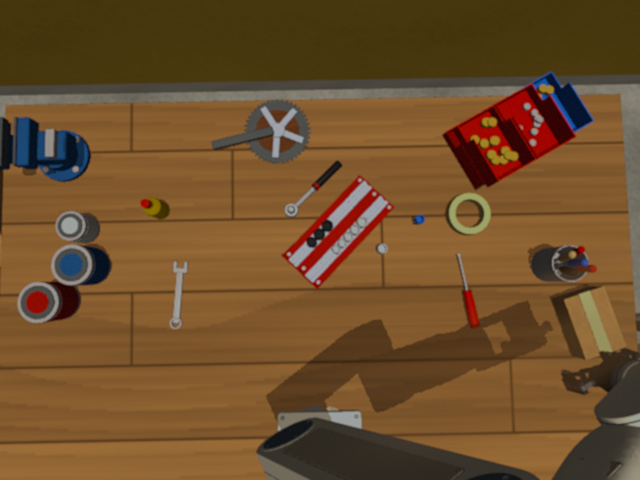

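View pics/side0.png

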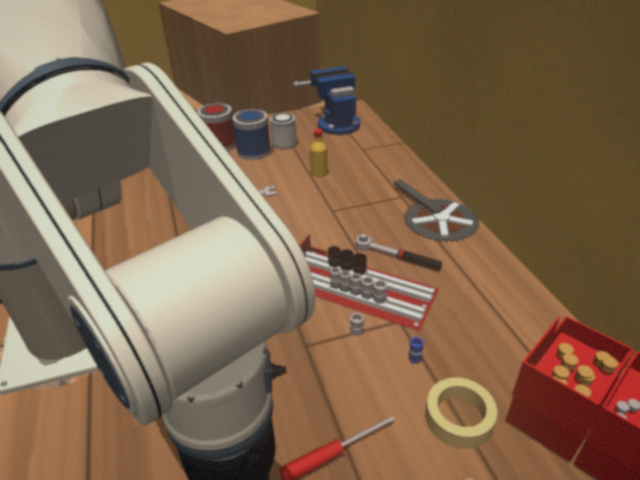

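```bash
python3 - <<'E'
import cv2
a=cv2.imread("pics/top0.png")[165:300,270:430]; b=cv2.imread("pics/side0.png")[225:345,290:450]
a=cv2.resize(a,(790,667),interpolation=cv2.INTER_CUBIC)[:600]
cv2.imwrite("pics/c1.png",a); cv2.imwrite("pics/c2.png",cv2.resize(b,(800,600),interpolation=cv2.INTER_CUBIC))
E
```

```text
(no output)
```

View pics/c1.png

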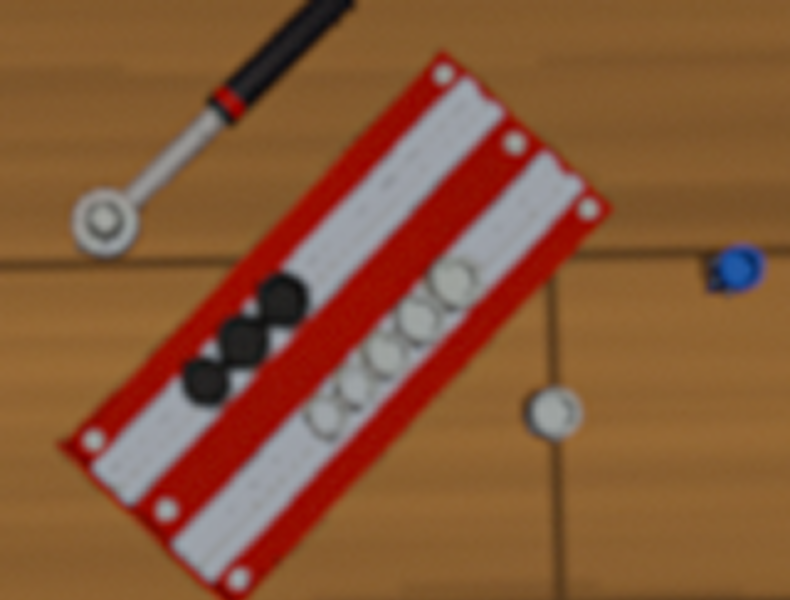

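View pics/c2.png

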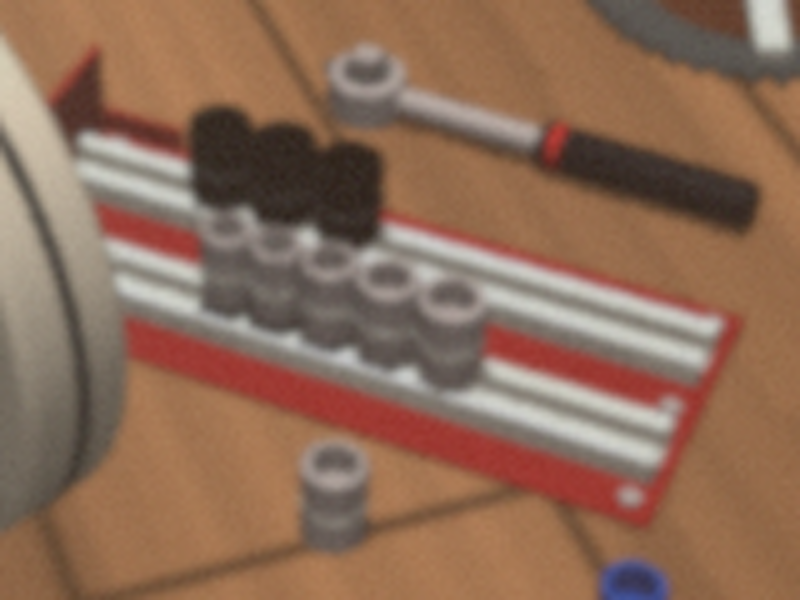

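Plate end is at lower left of the top view (upright seen in the side crop at about (75,95)). The candidates, in top-view pixels:
- Chrome row: first at (336,249), last at (362,221).
- Loose spare: (382,248).
- Blue look-alike: (419,219).
- Black sockets on the other rail: (311–327, 226–242).

I choose the chrome row on the rail nearer the spare and will push on its upper-right end. Next I'll localise it and go above.

```bash
cat > h.py <<'E'
import numpy as np
from scipy.spatial.transform import Rotation as R
def cast(p,c,M,z):
    d=M[:3,:3]@[(p[0]-c["cx"])/c["fx"],(p[1]-c["cy"])/c["fy"],1]; o=M[:3,3]
    return o+d*(z-o[2])/d[2]
def down(yaw):  # tool x at world angle yaw, tool z down
    return R.from_euler("z",yaw)*R.from_euler("x",np.pi)
E
python3 - <<'E'
from rig import manip
from h import *
import cv2
c=np.load("top0.npz"); M=c["cam_to_world"]
f=lambda u,v,z:cast(((u+.5)/4.9375+269.5,(v+.5)/4.9375+164.5),c,M,z)[:2]
s=[f(443,75,.004),f(588,208,.004),f(93,440,.004),f(238,578,.004)]
u=(s[2]+s[3]-s[0]-s[1]); L=np.linalg.norm(u)/2; u/=np.linalg.norm(u)
ctr=sum(s)/4; c5=f(457,277,.056); c1=f(325,415,.056)
print("screws",np.round(s,3).tolist(),"L",L,"u",u,"ctr",ctr)
n=np.array([u[1],-u[0]])
for p in(c5,c1): print(p,"along",(p-ctr)@u,"lat(x)",(p-ctr)@n)
print((c1-c5)/np.linalg.norm(c1-c5),np.linalg.norm(c1-c5))
yaw=np.arctan2(u[1],u[0]); print("yaw",yaw)
tgt=c5-u*0.06
for y in(yaw,yaw+np.pi):
    q=manip.solve_ik([*tgt,.2],down(y).as_rotvec()); print(y,q)
np.savez("est.npz",u=u,ctr=ctr,c5=c5,c1=c1)
E
```

```text
screws [[0.721, -0.123], [0.646, -0.201], [0.524, 0.072], [0.447, -0.005]] L 0.2781597222205235 u [-0.71109354  0.70309741] ctr [ 0.58450649 -0.06397252]
[ 0.60266102 -0.12263524] along -0.05415517644160679 lat(x) -0.02895027709060238
[ 0.53146845 -0.05177082] along 0.04629398806021523 lat(x) -0.02861435335313514
[-0.70873827  0.70547152] 0.1004497262010778
yaw 2.36184863874033
2.36184863874033 [-0.26792899  0.54120036  1.57026342  0.          1.03012888 -1.05898131]
5.503441292330123 [-2.67928995e-01  5.41200359e-01  1.57026342e+00 -4.44089210e-16
  1.03012888e+00  2.08261135e+00]
```

```bash
python3 - <<'E'
from rig import manip
from h import *
import cv2
e=np.load("est.npz"); u,c5=e["u"],e["c5"]; yaw=np.arctan2(u[1],u[0])
manip.move_to([*(c5-u*.06),.2],down(yaw).as_rotvec())
manip.command_gripper(0)
P=manip.get_position(); Rm=R.from_rotvec(manip.get_ee_rot()).as_matrix()
T=np.eye(4);T[:3,:3]=Rm;T[:3,3]=P
c=manip.camera("wrist"); M=T@c["mount"]
np.savez("w1.npz",**c,M=M); cv2.imwrite("pics/w1.png",c["image"][:,:,::-1])
print(P,manip.get_width(),manip.get_contact_force(),manip.get_time()); print(np.round(M,3))
# project estimates
for n,p in(("c5",[*c5,.056]),("c1",[*e["c1"],.056]),("stop",[*(e["ctr"]+.14*u),.05])):
    q=np.linalg.inv(M)@[*p,1]; print(n,c["fx"]*q[0]/q[2]+c["cx"],c["fy"]*q[1]/q[2]+c["cy"])
E
```

```text
[ 0.64532687 -0.16476684  0.19999661] -7.845088751133075e-05 [ 0.01139876  0.38827859 -0.76543614] 2.9417
[[ 0.703  0.682  0.203  0.594]
 [ 0.712 -0.674 -0.199 -0.114]
 [ 0.001  0.284 -0.959  0.321]
 [ 0.     0.     0.     1.   ]]
c5 316.6074209782619 150.3733446385349
c1 317.13368761937863 -9.843056245279968
stop 366.00275655474917 -190.85561274063326
```

View pics/w1.png

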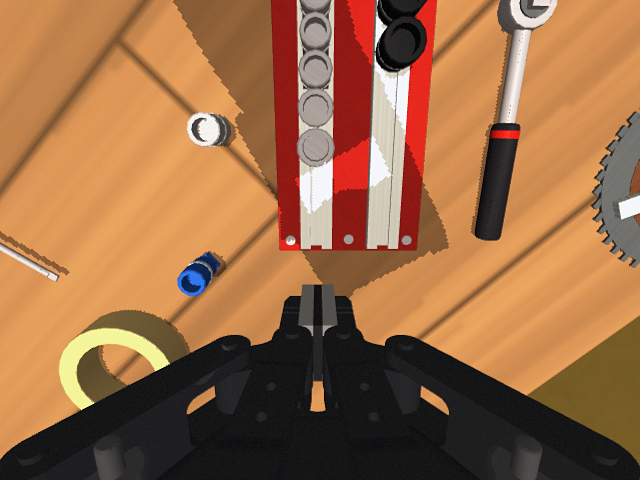

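Last chrome socket is at (316,146), within about 2 mm of the estimate. The fingertip is laterally in line with it and the rack axis is upright in the image. Descending and pushing.

```bash
python3 - <<'E'
from rig import manip
from h import *
import cv2
e=np.load("est.npz"); u,c5,ctr=e["u"],e["c5"],e["ctr"]
w=np.load("w1.npz"); M=w["M"]
a,b=cast((291,241),w,M,.004)[:2],cast((407,240),w,M,.004)[:2]; print("x axis",(b-a)/np.linalg.norm(b-a))
k=cast((316,146),w,M,.056)[:2]; print("c5 wrist",k,"along",(k-ctr)@u,"lat",(k-ctr)@np.array([u[1],-u[0]]))
P0=c5-u*.06; a0=(P0-ctr)@u
F=lambda: manip.get_contact_force()[:2]@u
go=lambda al,r: manip.servo_line([*(P0+u*(al-a0)),.050],rate=r)
manip.servo_line([*P0,.050],rate=.12)
f0=F(); print("f0",f0,manip.get_contact_force())
go(-.082,.04); print(F()-f0)
go(-.006,.03); print("pushed",F()-f0,manip.get_position(),manip.get_time())
c=manip.camera("top"); cv2.imwrite("pics/top1.png",c["image"][:,:,::-1])
im=c["image"][190:300,270:400,::-1]; cv2.imwrite("pics/c3.png",cv2.resize(im,None,fx=5,fy=5,interpolation=cv2.INTER_CUBIC))
E
```

```text
x axis [0.6963496  0.71770275]
c5 wrist [ 0.6001663  -0.12078671] along -0.05108149962773678 lat -0.02938982820702191
f0 0.5360631314249537 [ 0.1160585   0.87980921 -0.03558201]
-0.24705855764283174
pushed -1.2834254620394177 [ 0.56848127 -0.08880499  0.05001124] 7.975
```

View pics/c3.png

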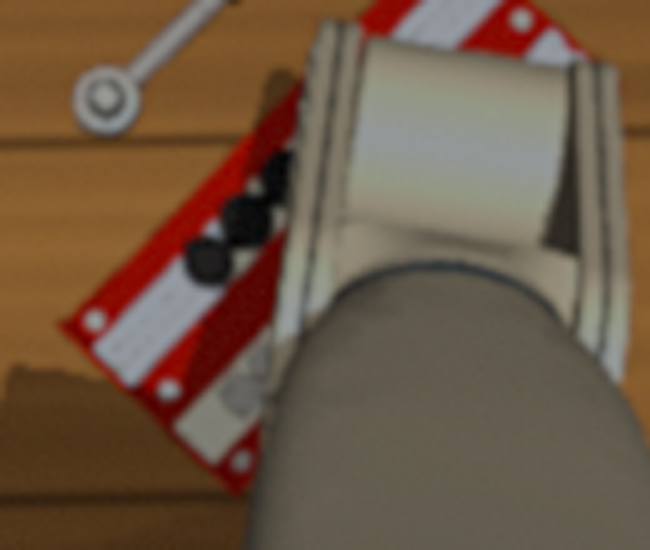

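The row is moving; chrome1 is at (240,393), still short of the plate at about (205,465). Creeping in until the force rises.

```bash
python3 - <<'E'
from rig import manip
from h import *
import cv2
e=np.load("est.npz"); u,c5,ctr=e["u"],e["c5"],e["ctr"]
P0=c5-u*.06; a0=(P0-ctr)@u; al=-.006; log=[]
while al<.03:
    al+=.0015; manip.servo_line([*(P0+u*(al-a0)),.050],rate=.02)
    f=-(manip.get_contact_force()[:2]@u)+.536; log.append((round(al,4),round(f,1)))
    if f>6: break
print(log)
P=manip.get_position(); T=np.eye(4);T[:3,:3]=R.from_rotvec(manip.get_ee_rot()).as_matrix();T[:3,3]=P
c=manip.camera("wrist"); np.savez("w2.npz",**c,M=T@c["mount"]); cv2.imwrite("pics/w2.png",c["image"][:,:,::-1])
print(P,manip.get_contact_force(),manip.get_time())
E
```

```text
[(-0.0045, np.float64(1.1)), (-0.003, np.float64(1.6)), (-0.0015, np.float64(1.1)), (-0.0, np.float64(2.2)), (0.0015, np.float64(2.1)), (0.003, np.float64(0.4)), (0.0045, np.float64(1.4)), (0.006, np.float64(1.2)), (0.0075, np.float64(0.4)), (0.009, np.float64(1.5)), (0.0105, np.float64(1.8)), (0.012, np.float64(1.7)), (0.0135, np.float64(1.5)), (0.015, np.float64(1.4)), (0.0165, np.float64(0.7)), (0.018, np.float64(1.5)), (0.0195, np.float64(1.2)), (0.021, np.float64(4.5)), (0.0225, np.float64(8.3))]
[ 0.55005051 -0.06941055  0.05057348] [ 6.5661972  -5.48734478 -1.53638279] 12.825
```

View pics/w2.png

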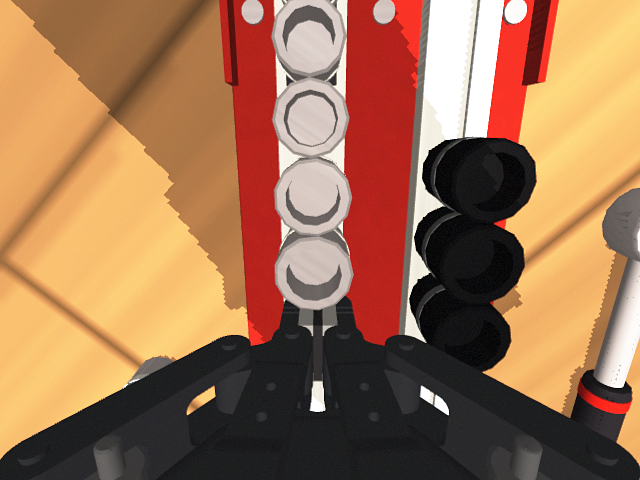

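The row is against something firm. I'll press a little more, back off along the rail, raise, and check from above.

```bash
python3 - <<'E'
from rig import manip
from h import *
import cv2
e=np.load("est.npz"); u,c5,ctr=e["u"],e["c5"],e["ctr"]
P0=c5-u*.06; a0=(P0-ctr)@u
X=lambda al,z,r: manip.servo_line([*(P0+u*(al-a0)),z],rate=r)
X(.024,.05,.01); print(-(manip.get_contact_force()[:2]@u)+.536, manip.get_position())
X(.019,.05,.01); X(-.02,.05,.05); X(-.02,.22,.12); X(0.02,.27,.12)
P=manip.get_position(); T=np.eye(4);T[:3,:3]=R.from_rotvec(manip.get_ee_rot()).as_matrix();T[:3,3]=P
c=manip.camera("wrist"); np.savez("w3.npz",**c,M=T@c["mount"]); cv2.imwrite("pics/w3.png",c["image"][:,:,::-1])
print(P,manip.get_contact_force(),manip.get_time())
E
```

```text
12.844113356250853 [ 0.55016049 -0.06898847  0.05090861]
[ 0.54992672 -0.07050786  0.26988167] [ 0.44664411 -0.75997056  0.79226916] 17.0083
```

View pics/w3.png

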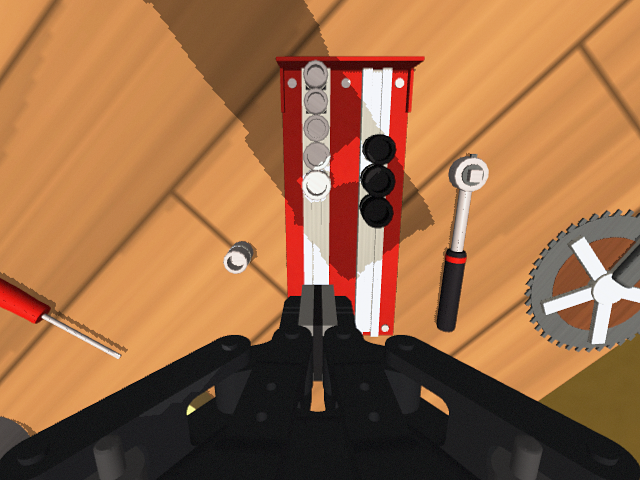

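Chrome1 is at (315,73), against the plate at row 62; the others are at (316,100), (316,128), (316,155) and (316,185). I'll check the spacings numerically.

```bash
python3 - <<'E'
from h import *
import cv2
w=np.load("w3.npz"); M=w["M"]; u=np.load("est.npz")["u"]
g=cv2.cvtColor(cv2.resize(w["image"],None,fx=4,fy=4,interpolation=cv2.INTER_CUBIC),cv2.COLOR_RGB2GRAY)[200:840,1180:1360]
c=cv2.HoughCircles(g,cv2.HOUGH_GRADIENT,1,70,param1=100,param2=25,minRadius=38,maxRadius=66)
pts=sorted([((x+1180)/4,(y+200)/4,r/4) for x,y,r in c[0]],key=lambda t:t[1]); print(np.round(pts,1).tolist())
A=[cast(p,w,M,.056)[:2]@u for p in pts]; print("hough gaps",np.round(-np.diff(A),4))
A=[cast(p,w,M,.056)[:2]@u for p in((315,73),(316,100),(316,128),(316,155),(316,185))]; print("eye gaps",np.round(-np.diff(A),4))
for v in(58,62,67): print(v,"plate top edge (z=.05..062) to c1",cast((345,v),w,M,.05)[:2]@u-A[0],cast((345,v),w,M,.062)[:2]@u-A[0])
E
```

```text
[[315.3999938964844, 73.4000015258789, 12.5], [315.8999938964844, 100.4000015258789, 12.199999809265137], [317.1000061035156, 128.10000610351562, 12.5], [316.1000061035156, 155.60000610351562, 14.199999809265137], [316.3999938964844, 186.10000610351562, 14.199999809265137]]
hough gaps [0.0219 0.0234 0.0242 0.0281]
eye gaps [0.0218 0.0236 0.0237 0.0276]
58 plate top edge (z=.05..062) to c1 0.01288875303578546 0.010678624971382777
62 plate top edge (z=.05..062) to c1 0.009721438478915378 0.007622894625646692
67 plate top edge (z=.05..062) to c1 0.005736188422186095 0.003778044575221684
```

```bash
python3 -c "
from rig import manip
print(manip.sign_off(),manip.get_time())"
```

```text
the job is handed in; nothing more can be done
the job is handed in; nothing more can be done
```

The chrome row was pushed as one train up to the end plate: the final view shows all five touching and the first against the plate, and the job is handed in at about 17 s, though sign-off gave no verdict.

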